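Gauge a punch blank and clip it

TASK

Check the shank of the steel punch blank on the two gap gauges, holding it square to each sloping table with its end well down between the jaws: push it right through the green GO gap from left to right, then offer it to the red NO-GO gap from the left and press gently until that gap stops it, without forcing it in. Then push the blank sideways, upright, through the mouth of the spring clip until it snaps fully home against the back plate, and leave it standing there; do not disturb the wax tube, jar and dish.

Things in the scene. Friction and masses are not known exactly. Their poses are not given: they have to be found in the camera images.
- blank: Punch blank, 90 g, 68 mm long: round steel shank 14 mm in diameter, 38 mm long, then a square brass head 16 x 16 mm, 30 mm high, to be gripped. Origin at the centre of the shank's end; z along it to the head; x, y square to the head's faces. At the start it stands in the block, its end 12 mm above the bench. Not reported while held.
- block: Fixed wooden block 56 x 56 x 26 mm with a blind hole, 16 mm wide and 14 mm deep, in its top, in which the blank stands; origin at the centre of its underside.
- go: Fixed stand of the GO gauge (green marks): foot 84 mm deep, 60 mm wide, on it a small table that slopes up away from the robot by 35 degrees, its upper edge 70 mm above the bench, the bars on it reaching 73 mm. Origin at the centre of the foot's underside. The stands may be turned a little about the vertical, and may change places.
- go_gap: GO gap, 15.6 mm wide, between two parallel steel bars on the table, open at top and ends. Origin on the table's surface at mid-gap, 45 mm above the bench; z square out of the table (up and back to the robot), y along the gap to the left, x up the slope across it. Bars 14 mm thick, 18 mm high, ends at y = +-15 mm, lead-in of 2 x 2 mm at each end. Table to y = +-22, x = +-43 mm.
- nogo: Fixed stand of the NO-GO gauge (red marks), otherwise like the GO stand. Origin at the centre of the foot's underside.
- nogo_gap: NO-GO gap: bars, table and axes like those of the GO gap, but the gap is only 11.0 mm wide, so that the shank is stopped in its left mouth, its axis at about y = +17 mm. The bars are rigid. A push of 5 N is plenty; over 20 N is forcing it.
- clip: Fixed spring clip, turned a little about the vertical. Origin at its underside, below the seat; x from the mouth into the clip (away from the robot), z up. Black floor plate from x = -27 to +35 mm, 66 mm wide, top at 6 mm. Back plate 46 mm wide, 26 mm high above the floor, its face at x = +7.1 mm. Two black side posts, 41 mm apart, 20 mm high above the floor, carry the jaws.
- clip_seat (a point): Where the centre of the blank's end belongs: on the clip's floor, 6 mm above the bench; axes as the clip's.
- jaw_left (a joint): The clip's left sprung jaw, a plunger that slides outward (m, 0 at rest; about 0.001 with the shank home, 0.0032 as it passes). Each jaw has a round upright nose, radius 4 mm, 4 to 20 mm above the floor, 6.5 mm before the seat; the noses stand 7.6 mm apart and give way to a sideways push of the shank of some 4 to 12 N, then snap in behind it.
- wax_tube: Loose green wax tube, 30 mm in diameter, 35 mm high, upright; a bystander.
- flux_jar: Loose white lidded jar, 53 mm in diameter, 59 mm high; a bystander.
- dish: Loose cream dish with ring blanks, 61 mm in diameter, 14 mm high; a bystander.

How it is judged:
On the way, in this order (a step that is already met when the one before it is completed fails the run):
1. the blank stands at the left mouth of the GO gap, in line with it, its end at least 4 mm below the jaw tops (y of blank in the frame of go_gap between 0.016 and 0.045 m and x of blank in the frame of go_gap between -0.008 and 0.008 m and z of blank in the frame of go_gap below 0.014 m and angle between the z axis of blank and the z axis of go_gap, either way round below 0.2 rad).
2. the blank is in the middle of the GO gap, between the jaws (y of blank in the frame of go_gap between -0.008 and 0.008 m and x of blank in the frame of go_gap between -0.004 and 0.004 m and z of blank in the frame of go_gap below 0.014 m and angle between the z axis of blank and the z axis of go_gap, either way round below 0.2 rad).
3. the blank has come out at the right end of the GO gap (y of blank in the frame of go_gap between -0.045 and -0.018 m and x of blank in the frame of go_gap between -0.012 and 0.012 m and z of blank in the frame of go_gap below 0.016 m).
4. the blank is pressed squarely into the left mouth of the NO-GO gap with more than 2 N, and is stopped there, for 0.2 s (contact force between blank and nogo_gap above 2 N and y of blank in the frame of nogo_gap between 0.013 and 0.023 m and x of blank in the frame of nogo_gap between -0.004 and 0.004 m and z of blank in the frame of nogo_gap below 0.014 m and angle between the z axis of blank and the z axis of nogo_gap, either way round below 0.2 rad), for 0.2 s.
5. the blank stands upright before the mouth of the spring clip, its end within 10 mm of the clip's floor (x of blank in the frame of clip_seat between -0.05 and -0.009 m and y of blank in the frame of clip_seat between -0.008 and 0.008 m and z of blank in the frame of clip_seat below 0.01 m and angle between blank's own z axis and vertical below 0.25 rad).
At the end, for the whole second after the job is handed in: The blank stands in the spring clip, upright within 7 degrees, its end within 2.5 mm of the seat along the clip, 3 mm across it and no more than 4 mm above the floor, at rest and let go (x of blank in the frame of clip_seat between -0.0025 and 0.0025 m and y of blank in the frame of clip_seat between -0.003 and 0.003 m and z of blank in the frame of clip_seat below 0.004 m and angle between blank's own z axis and vertical below 0.12 rad and linear speed of blank below 0.01 m/s); the robot touches nothing.
It fails at once if the blank is forced against a gauge with more than 20 N (contact force between blank and nogo_gap above 20 N or contact force between blank and go_gap above 20 N).
It fails at once if the blank is forced into the NO-GO gap (y of blank in the frame of nogo_gap between -0.012 and 0.012 m and x of blank in the frame of nogo_gap between -0.004 and 0.004 m and z of blank in the frame of nogo_gap below 0.014 m).
It fails at once if a bystander (wax tube, jar, dish) is moved by more than 20 mm (distance of any of wax_tube, flux_jar, dish from where it was at the start of the episode above 0.02 m).
It also fails if it takes over 61 s, if anything falls off the work surface, if the arm or the gripper's body presses on something with over 40 N, if the wrist force passes 120 N, or if a joint passes its speed limit or range.

ROBOT

A 7-joint arm with a two-finger parallel gripper is mounted at the origin on a cart in front of the work surface, level with it; the furniture and walls round the work are solid. World frame = base frame: x ahead of the robot, y to its left, z up, the work surface at z = 0. Lengths are in m, angles in rad, forces in N, time in s.
With the tool pointing down it reaches from about 0.425 to 0.925 m from the base axis. Payload 6.8 kg.
Tool frame: the origin (TCP) lies at the very end of the fingers, on their centre line; the grasp point (between the pads) lies 19 mm behind it; z points along the fingers, y is the line along which they close (so a half turn about z gives the same grasp; the last joint's range is limited). The gripper opens to 85 mm and grips with 20 to 120 N. Pads are 22 mm wide; open, the fingers measure 114 mm over their backs; the gripper's body (76 mm by 85 mm) begins 54 mm behind the grasp point. The pads swing forward as they close: fully open they stand 13 mm farther back than shut.
Start: joints at [-1.321, 0.477, 0.022, 1.555, -0.011, 1.109, -0.083], TCP at [0.236, 0.632, 0.231] pointing down, gripper open.
Joint ranges: [-2.96, 2.96], [-0.34, 2.1], [-1.41, 1.46], [0.24, 2.44], [-1.37, 4.51], [0.17, 1.92], [-2.96, 2.96]. Speed limits (rad/s): [2.39, 2.39, 3.14, 3.14, 3.14, 3.14, 3.14].

INTERFACE

Orientations are given as a unit quaternion [w, x, y, z].
In Python, from station import bot gives the robot as it stands.
- The arm moves only by the shell command python3 nudge.py 'ROWS' [FORCE]. ROWS is a JSON list of rows, 1 to 20 of them, each of 5 numbers: dx, dy, dz in m, then a turn about the tool's z in rad, then the opening from 0.0 (shut) to 1.0 (fully open); each row shifts and turns the commanded pose from where the row before left it, along the tool's axes as they then stand; what a row does not reach is not made up. A row lasts 1/10 s, in which the tool goes at most 0.05 m and 0.15 rad, less where a joint would pass 70% of its speed; a pose out of reach is approached as far as the arm can. The fingers move at their own pace and stop on an object; FORCE is the grip in N (left out, the last holds). Time passes only in rows, so rows that do not move let the fingers close. It prints the time, the measured TCP pose, the force, the opening and the grip force at its end.
- bot.get_obs(): the state, without advancing time (a new reading comes with each control period).
- bot.read_camera(name): name is "scene" or "side" or "wrist"; returns the picture (400x640x3 uint8, blue, green, red); there is no depth.
- bot.camera_info(name): a dict with "vertical_fov" (degrees; the focal length in pixels is half the picture's height over the tangent of half this angle, whatever the lens; pixels are square), "cx", "cy" (the principal point, pixels), "view" (4x4, takes a point from world to camera coordinates); the wrist camera has in their place "hand_eye" (4x4, takes a point from camera to tool coordinates, whose origin is the TCP and whose axes are the flange's). Camera axes: x right, y up, looking along -z (the intrinsics and any distortion apply to the point x, -y, -z); pixel columns grow to the right and rows downward; lengths in m; the calibration is good to about 2 mm. A picture is of the moment at which its call begins: read the wrist's pose just before it. camera_info takes no time and is no camera call.
- bot.hand_in(): hands the job in; it is judged then, once.
The state is a dict: "t": time; "q": joint angles; "joint_vel": joint speeds; "joint_torque": joint torques, N m; "eef_pos": TCP position; "tool_rot": TCP orientation; "contact_force": force on the tool from outside, world axes, zero at the start; "torque": the same for the moment, N m; "gripper_width": opening from 0.0 (shut) to 1.0 (fully open); "grasp_force": force on a finger pad.
Only numpy, scipy, OpenCV 4.12 (cv2) and the standard library are available. Lean on these libraries where they do the work, as an engineer would, in place of code of your own. Each camera call takes 0.05 s, during which the arm holds its last target. There are 200 camera calls.

## Working session

There is one attempt and no reset: what is moved stays moved. The work goes in short steps, Python scripts to look and compute and a shell command to move; the robot and the scene stay as the last step left them, time stands still between calls to the robot, and variables do not carry over. Pictures are saved under pics/ and viewed, at most 10 in all, crops included, and the job is handed in when it is done.

```bash
ls; mkdir -p pics; python3 - <<'E'
from station import bot
import cv2
o=bot.get_obs();print({k:o[k] for k in('t','eef_pos','tool_rot','gripper_width','contact_force')})
for n in('scene','side','wrist'):
    print(n,bot.camera_info(n)); im=bot.read_camera(n); cv2.imwrite(f'pics/{n}0.png',im)
E
```

```text
nudge.py
pics
station.py
{'t': 0.0, 'eef_pos': array([0.23620967, 0.63166491, 0.23030773]), 'tool_rot': array([-1.00035820e-04,  1.77946525e-01,  9.84039724e-01, -9.19409233e-04]), 'gripper_width': 1.0024354569216947, 'contact_force': array([-0.43119494, -0.23474093,  0.07950211])}
scene {'vertical_fov': 44.66958505681299, 'cx': 319.42020682188297, 'cy': 194.34401295187112, 'view': array([[ 0.06251631,  0.99797779, -0.01149088,  0.01557087],
       [-0.82651233,  0.05822198,  0.55989961,  0.36532969],
       [ 0.55943639, -0.0255055 ,  0.82848077, -1.34383331],
       [ 0.        ,  0.        ,  0.        ,  1.        ]])}
side {'vertical_fov': 46.84805204599126, 'cx': 324.3084601241311, 'cy': 196.91372934690438, 'view': array([[-0.98150069, -0.19145077,  0.0017289 ,  0.48904792],
       [ 0.09108264, -0.4589677 ,  0.88377181, -0.11871931],
       [-0.16840528,  0.86758012,  0.46791495, -0.91722708],
       [ 0.        ,  0.        ,  0.        ,  1.        ]])}
wrist {'vertical_fov': 62.36291179248836, 'cx': 326.26061770837845, 'cy': 193.04503497155966, 'hand_eye': array([[ 5.61024945e-04,  9.60344660e-01,  2.78815026e-01,
         7.06030191e-02],
       [ 9.99999680e-01, -3.79990378e-04, -7.03344574e-04,
        -1.45643387e-03],
       [-5.69506179e-04,  2.78815331e-01, -9.60344567e-01,
        -1.41996687e-01],
       [ 0.00000000e+00,  0.00000000e+00,  0.00000000e+00,
         1.00000000e+00]])}
```
"axes are the flange's"—tool coordinates with axes flange's. OK.

View pics/scene0.png

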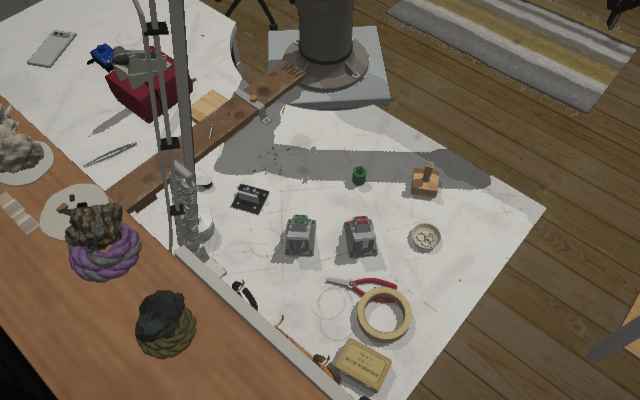

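View pics/side0.png

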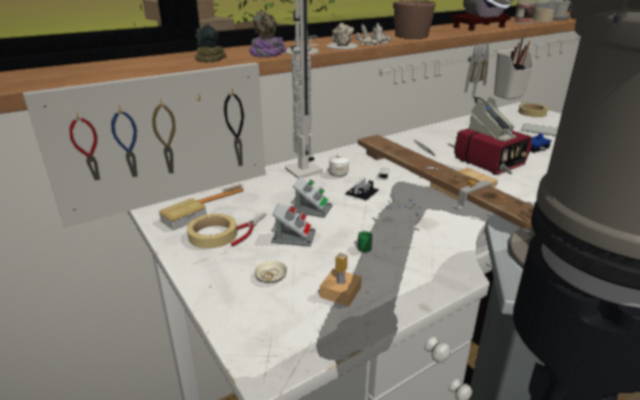

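The scene picture looks back at the robot: block and blank at about (425,182), clip at (250,198), GO at (300,237), NO-GO at (361,238), tube at (359,175) and dish at (426,237). In the side picture the jar is at (339,165), blank at (341,270), GO at (311,197) and NO-GO at (294,225).

```bash
cat > h.py <<'E'
import numpy as np, cv2
from station import bot
from scipy.spatial.transform import Rotation as R
def rot(o): q=o['tool_rot']; return R.from_quat([q[1],q[2],q[3],q[0]]).as_matrix()
def pose(n,o=None):
    i=bot.camera_info(n)
    if n=='wrist':
        T=np.eye(4);T[:3,:3]=rot(o);T[:3,3]=o['eef_pos'];M=T@i['hand_eye']
    else: M=np.linalg.inv(i['view'])
    return M,200/np.tan(np.radians(i['vertical_fov']/2)),i['cx'],i['cy']
def ray(P,u,v):
    M,f,cx,cy=P; d=M[:3,:3]@np.array([(u-cx)/f,-(v-cy)/f,-1]); return M[:3,3],d
def onz(P,u,v,z):
    c,d=ray(P,u,v); return c+d*(z-c[2])/d[2]
def tri(*rs):
    A=0;b=0
    for c,d in rs:
        d=d/np.linalg.norm(d);m=np.eye(3)-np.outer(d,d);A=A+m;b=b+m@c
    return np.linalg.solve(A,b)
def proj(P,p):
    M,f,cx,cy=P;q=M[:3,:3].T@(np.asarray(p)-M[:3,3]);return cx+f*q[0]/-q[2],cy-f*q[1]/-q[2]
E
python3 - <<'E'
from h import *
np.set_printoptions(precision=3,suppress=True)
S=pose('scene');D=pose('side')
for n,u,v,z in(('block',425,184,.02),('go',300,238,.045),('nogo',361,238,.045),('clip',250,198,.006),('tube',359,176,.02),('dish',426,237,.007)):print(n,onz(S,u,v,z))
print('blankhead',tri(ray(S,428,167),ray(D,341,264)),'jar',onz(D,339,165,.03),'blank s',onz(D,341,285,.026))
E
```

```text
block [0.441 0.193 0.02 ]
go [ 0.573 -0.09   0.045]
nogo [0.581 0.033 0.045]
clip [ 0.442 -0.198  0.006]
tube [0.409 0.049 0.02 ]
dish [0.568 0.174 0.007]
blankhead [0.429 0.196 0.063] jar [ 0.514 -0.285  0.03 ] blank s [0.428 0.208 0.026]
```

```bash
python3 nudge.py '[[-0.0365,-0.0336,0.003,0,1],[-0.0365,-0.0336,0.003,0,1],[-0.0365,-0.0336,0.003,0,1],[-0.0365,-0.0336,0.003,0,1],[-0.0365,-0.0336,0.003,0,1],[-0.0365,-0.0336,0.003,0,1],[-0.0365,-0.0336,0.003,0,1],[-0.0365,-0.0336,0.003,0,1],[-0.0365,-0.0336,0.003,0,1],[-0.0365,-0.0336,0.003,0,1],[0,0,0,-0.12,1],[0,0,0,-0.12,1],[0,0,0,-0.12,1],[0,0,0,0,1],[0,0,0,0,1]]' 20
python3 - <<'E'
from h import *
o=bot.get_obs();im=bot.read_camera('wrist');cv2.imwrite('pics/w1.png',im);np.save('w1.npy',np.r_[o['eef_pos'],o['tool_rot']]);print(o['t'])
E
```

```text
t: 1.65
eef_pos: [0.4605, 0.1897, 0.2012]
tool_rot: [-0.0, 0.001, 1.0, -0.0]
contact_force: [0.3, 0.1, 0.0]
gripper_width: 0.999
grasp_force: 0.0
1.65
```

View pics/w1.png

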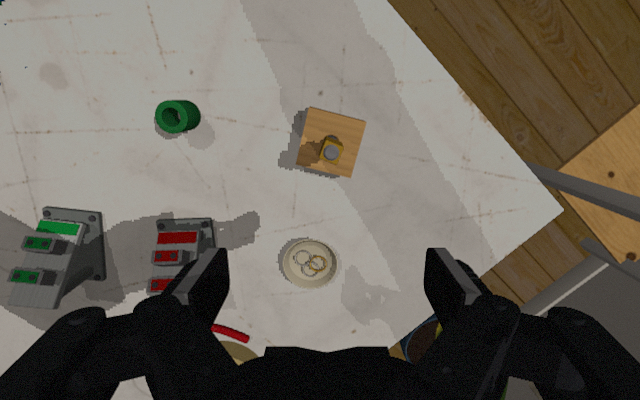

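The wrist view shows the block around (330,142), with the brass head's top near (331,151). Tube is at (177,116), NO-GO at (180,255), GO at (50,255) and dish at (308,262).

```bash
cat > snap.py <<'E'
import sys
from h import *
n=sys.argv[1]; o=bot.get_obs();im=bot.read_camera('wrist');cv2.imwrite(f'pics/{n}.png',im);np.save(n+'.npy',np.r_[o['eef_pos'],o['tool_rot']]);print(o['t'])
E
python3 nudge.py '[[-0.018,-0.04,0,0,1],[-0.018,-0.04,0,0,1],[-0.018,-0.04,0,0,1],[-0.018,-0.04,0,0,1],[0,0,0,0,1],[0,0,0,0,1]]'; python3 snap.py w2
python3 nudge.py '[[0,-0.04,0,0,1],[0,-0.04,0,0,1],[0.01,-0.04,0,0,1],[0.01,-0.04,0,0,1],[0,0,0,0,1],[0,0,0,0,1]]'; python3 snap.py w3
python3 - <<'E'
import cv2,numpy as np
a=cv2.imread('pics/w1.png')[95:190,280:380];b=cv2.imread('pics/w2.png');c=cv2.imread('pics/w3.png')
m=np.vstack([np.hstack([b,cv2.resize(a,(160,152)).repeat(1,0)]) if 0 else cv2.resize(b,(400,250))])
cv2.imwrite('pics/m1.png',np.vstack([np.hstack([cv2.resize(b,(400,250)),cv2.resize(c,(400,250))]),np.hstack([cv2.resize(a,(358,340),interpolation=cv2.INTER_CUBIC),np.zeros((340,442,3),np.uint8)])]))
E
```

```text
t: 2.3
eef_pos: [0.533, 0.0289, 0.2012]
tool_rot: [-0.0, 0.001, 1.0, -0.0]
contact_force: [0.8, 0.3, 0.5]
gripper_width: 1.001
grasp_force: 0.0
2.3
t: 2.95
eef_pos: [0.5131, -0.1293, 0.2013]
tool_rot: [-0.0, -0.001, 1.0, 0.0]
contact_force: [-0.5, 0.4, -0.6]
gripper_width: 1.002
grasp_force: 0.0
2.95
```

View pics/m1.png

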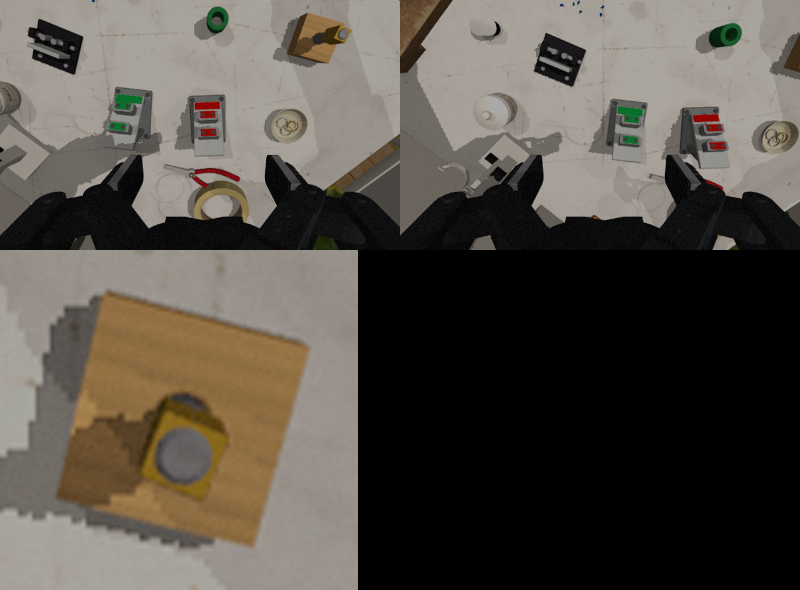

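```bash
cat > blobs.py <<'E'
from h import *
def load(n):
    a=np.load(n+'.npy');return cv2.imread(f'pics/{n}.png'),pose('wrist',{'eef_pos':a[:3],'tool_rot':a[3:]})
def blobs(m,mn=12):
    m=m.astype(np.uint8);k,l,s,c=cv2.connectedComponentsWithStats(m);r=[]
    for i in range(1,k):
        if s[i,4]>=mn:
            p=np.argwhere(l==i)[:,::-1].astype(np.float32);r.append((c[i],s[i,4],cv2.minAreaRect(p)))
    return r
def mask(im,lo,hi): 
    h=cv2.cvtColor(im,cv2.COLOR_BGR2HSV);return cv2.inRange(h,lo,hi)>0
E
python3 - <<'E'
from blobs import *
for n in('w1','w2','w3'):
    im,P=load(n)
    for nm,m in(('green',mask(im,(45,120,40),(80,255,255))),('red',mask(im,(0,170,70),(5,255,255))|mask(im,(174,170,70),(180,255,255)))):
        for c,a,r in blobs(m):
            if c[1]<300: print(n,nm,c.round(1),a,np.round(r[0],1),np.round(r[1],1),round(r[2],1))
    m=mask(im,(8,60,60),(28,255,255))
    for c,a,r in blobs(m,200): print(n,'wood',c.round(1),a,np.round(r[0],1),np.round(r[1],1),round(r[2],1))
im=cv2.imread('pics/w2.png');im3=cv2.imread('pics/w3.png')
f=lambda a:cv2.resize(a,(400,300),interpolation=cv2.INTER_CUBIC)
cv2.imwrite('pics/m2.png',np.vstack([np.hstack([f(im[135:255,160:320]),f(im[135:255,280:440])]),np.hstack([f(im3[150:270,300:460]),f(im3[40:160,180:340])])]))
E
```

```text
w1 green [176.3 115.5] 1018 [177.  116.5] [31. 44.] 90.0
w1 green [ 57.3 227.4] 436 [ 57.1 227.3] [41.5 11.3] 5.4
w1 green [ 37.5 242.7] 189 [ 37.1 242.6] [25.4 10.3] 5.7
w1 green [ 24.7 276.2] 212 [ 24.5 276.1] [26.4 11.4] 4.8
w1 red [176.6 237.3] 404 [176.5 237.2] [10.8 39.4] 87.9
w1 red [165.8 255.6] 170 [165.5 255.5] [ 9.9 23.5] 87.4
w1 red [160.3 283.7] 148 [161.4 283.9] [10.5 21.8] 85.2
w1 wood [546.5  77.1] 31911 [513.   98.5] [197. 252.] 90.0
w1 wood [329.9 141.5] 3297 [329.9 142.4] [60.1 60.1] 14.6
w1 wood [562.1 247.7] 8024 [566.1 257.9] [122.1 141.6] 34.0
w1 wood [238.3 351.8] 465 [236.8 349.8] [37.5 19.8] 45.0
w2 green [347.5  29.7] 680 [347.5  29.5] [37. 33.] 90.0
w2 green [202.8 161.2] 689 [205.1 163.7] [41.8 23.2] 7.1
w2 green [188.1 202. ] 228 [188.  201.9] [25.8 11.2] 5.7
w2 red [331.5 168.7] 422 [331.4 168.7] [10.6 39.3] 87.5
w2 red [331.6 182.8] 185 [331.5 183. ] [10. 23.] 90.0
w2 red [333.3 211.5] 200 [333.1 211.4] [10.7 24.1] 86.4
w2 red [348.9 276.7] 502 [347.4 276.8] [72.  13.2] 10.2
w2 red [320.4 291. ] 166 [319.8 290.7] [27.2  6.9] 33.7
w2 wood [506.2  61.2] 3848 [511.4  63.3] [89.3 73.4] 16.1
w2 wood [581.5 267.3] 2075 [580.  271.4] [ 22.1 136.3] 52.7
w2 wood [352.5 317.1] 2592 [355.1 321.2] [88.3 64.3] 4.0
w3 green [527.2  54.8] 755 [528.1  53.7] [35.3 36.2] 63.4
w3 green [368.6 181.6] 650 [367.2 183.4] [39.7 22.6] 7.1
w3 green [368.4 223.2] 210 [368.5 223.1] [24.2 11.2] 6.3
w3 red [489.1 188.6] 432 [489.  188.5] [11. 40.] 90.0
w3 red [501.7 203.9] 192 [502.5 204. ] [25. 10.] 0.0
w3 red [508.2 232.6] 204 [508.4 232.7] [11.  24.7] 86.2
w3 red [501.7 294.5] 113 [501.7 294.7] [31.3  4.7] 23.2
w3 wood [21.3 30.3] 3020 [32.  45.5] [91. 64.] 90.0
w3 wood [627.8  93.8] 288 [629.5  94.5] [18.3 38. ] 26.6
w3 wood [627.3 206.2] 206 [627.3 205.7] [29.5 15.1] 60.9
```

View pics/m2.png

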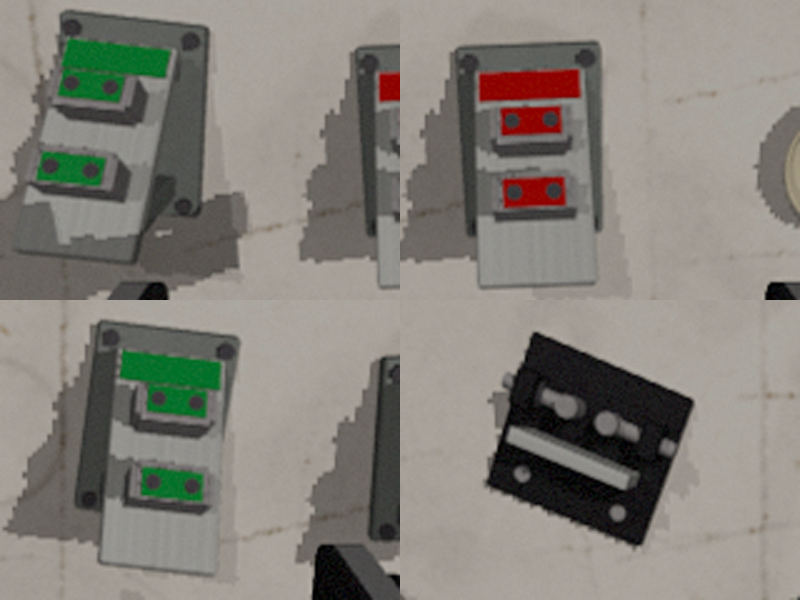

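The crops show both gauges with two coloured marks on the bar tops, one either side of each gap. The clip has its mouth towards the robot: plate corners are at w3 (234,53), (297,81), (277,138), (215,115), and noses at (246,82) and (263,90).

```bash
python3 - <<'E'
from blobs import *
np.set_printoptions(precision=4,suppress=True)
I={n:load(n) for n in('w1','w2','w3')}
P={n:I[n][1] for n in I}
def T(d): return tri(*[ray(P[n],*d[n]) for n in d])
# blank head top disc: low-saturation blob
D={}
for n,(x0,x1,y0,y1) in(('w1',(318,345,140,165)),('w2',(535,562,40,66))):
    im=I[n][0][y0:y1,x0:x1];h=cv2.cvtColor(im,cv2.COLOR_BGR2HSV)
    b=max(blobs(h[...,1]<60),key=lambda t:t[1]);D[n]=b[0]+[x0,y0];print(n,'disc',D[n],b[1],np.round(b[2][1],1))
bt=T(D);print('blank top',bt,'w1@z=.08',onz(P['w1'],*D['w1'],.08),onz(P['w2'],*D['w2'],.08))
# block top outline in w1 at z=.026: shape incl. side; use crop corners
cs=[(308.8+1.2,107),(366,122.3),(351,178),(296.3,163.8)]
q=np.array([onz(P['w1'],*c,.026) for c in cs]);print('block',q.mean(0),[np.linalg.norm(q[i]-q[i-1]) for i in range(4)],np.degrees(np.arctan2(*(q[1]-q[0])[[0,1]])))
def gap(near,far,w,n):
    a=T(near);b=T(far);d=b-a;m=(a+b)/2;print(n,'near',a,'far',b,'dist',np.linalg.norm(d),'slope',np.degrees(np.arctan2(d[2],np.hypot(d[0],d[1]))),'yaw',np.degrees(np.arctan2(d[1],d[0])))
    y=np.arctan2(d[1],d[0]);s=np.radians(35);nn=np.array([-np.sin(s)*np.cos(y),-np.sin(s)*np.sin(y),np.cos(s)]);print('  gap origin',m-.018*nn)
gap({'w1':(37.5,242.7),'w2':(196.8,170.2),'w3':(368.8,191.2)},{'w1':(24.7,276.2),'w2':(188.1,202),'w3':(368.4,223.2)},0,'go')
gap({'w1':(165.8,255.6),'w2':(331.6,182.8),'w3':(501.7,203.9)},{'w2':(333.3,211.5),'w3':(508.2,232.6)},0,'nogo')
for n,d in(('go w1',('w1',5.4)),):pass
# direction of gap y from label's long axis
c=np.array([onz(P['w3'],*p,.006) for p in((234,53.2),(296.8,80.8),(276.8,138),(215.2,114.8))])
print('clip corners',c,[np.linalg.norm(c[i]-c[i-1]) for i in range(4)])
f=(c[2]+c[3]-c[0]-c[1])/2;f/=np.linalg.norm(f);f2=c[1]-c[0];f2/=np.linalg.norm(f2);print('yaw',np.degrees(np.arctan2(f[1],f[0])),np.degrees(np.arctan2(-f2[0],f2[1])),'seat',c.mean(0)-.004*f)
n1,n2=[onz(P['w3'],*p,.026) for p in((246,82),(262.8,90))];print('noses',n1,n2,'seat',(n1+n2)/2+.0065*f)
b1,b2=[onz(P['w3'],180+(X-400)/2.5,40+(Y-300)/2.5,.032) for X,Y in((512,426),(637,472))];print('backplate near top edge',b1,b2,np.linalg.norm(b1-b2),'seat',(b1+b2)/2-.0071*f)
for nm,z,p in(('tube',.035,(527,52)),('jar',.059,(788,175))):print(nm,onz(P['w3'],*p,z))
E
```

```text
w1 disc [330.8785 152.0055] 181 [14. 14.]
w2 disc [548.36    53.9333] 225 [16. 16.]
blank top [0.4316 0.1921 0.0799] w1@z=.08 [0.4316 0.1921 0.08  ] [0.4315 0.192  0.08  ]
block [0.4321 0.1928 0.026 ] [np.float64(0.055405557827403), np.float64(0.05433036137890672), np.float64(0.05541725789373345), np.float64(0.055459477181728424)] 14.89546466449333
go near [ 0.5253 -0.0908  0.049 ] far [ 0.5496 -0.0929  0.0686] dist 0.03136779075428517 slope 38.86069196144423 yaw -4.934327756657243
  gap origin [ 0.5478 -0.0927  0.0441]
nogo near [0.537  0.0325 0.0518] far [0.5591 0.0339 0.067 ] dist 0.026925920214704246 slope 34.49523799037261 yaw 3.464728474923105
  gap origin [0.5583 0.0338 0.0447]
clip corners [[ 0.4024 -0.2179  0.006 ]
 [ 0.427  -0.1591  0.006 ]
 [ 0.482  -0.1806  0.006 ]
 [ 0.4592 -0.2409  0.006 ]] [np.float64(0.061307146711016954), np.float64(0.0637951575147963), np.float64(0.059060569631872416), np.float64(0.06447504545694524)]
yaw -21.693289458940882 -22.699704263905048 seat [ 0.4389 -0.1982  0.006 ]
noses [ 0.429  -0.2037  0.026 ] [ 0.4359 -0.1888  0.026 ] seat [ 0.4385 -0.1986  0.026 ]
backplate near top edge [ 0.4365 -0.2219  0.032 ] [ 0.4524 -0.1776  0.032 ] 0.04708396104487855 seat [ 0.4378 -0.1971  0.032 ]
tube [0.4042 0.043  0.035 ]
jar [0.5072 0.2775 0.059 ]
```

```bash
python3 nudge.py '[[0,0,0,0.13,1],[0,0,0,0.13,1],[0.0202,0.0362,0.008,0,1],[0.0202,0.0362,0.008,0,1],[0.0202,0.0362,0.008,0,1],[0.0202,0.0362,0.008,0,1],[0.0202,0.0362,0.008,0,0.6],[0.0202,0.0362,0.008,0,0.6],[0.0202,0.0362,0.008,0,0.6],[0.0202,0.0362,0.008,0,0.6],[0,0,0,0,0.6],[0,0,0,0,0.6]]'; python3 - <<'E'
from h import *
o=bot.get_obs();M=rot(o);print(np.degrees(np.arctan2(-M[1,0],-M[0,0])),M.T@(np.array([.4317,.1921,.047])-o['eef_pos']))
E
```

```text
t: 4.2
eef_pos: [0.4296, 0.1937, 0.1371]
tool_rot: [-0.0, 0.126, 0.992, 0.0]
contact_force: [0.8, -0.7, 0.3]
gripper_width: 0.602
grasp_force: 0.0
-14.430641478965688 [-0.00249899 -0.00099905  0.09006844]
```

```bash
python3 nudge.py '[[-0.0025,-0.001,0.03,0,0.6],[0,0,0.03,0,0.6],[0,0,0.03,0,0.6],[0,0,0,0,0.6],[0,0,0,0,0],[0,0,0,0,0],[0,0,0,0,0],[0,0,0,0,0],[0,0,0,0,0],[0,0,0,0,0]]' 20
```

```text
t: 5.2
eef_pos: [0.4346, 0.1909, 0.0488]
tool_rot: [0.001, 0.128, 0.992, 0.002]
contact_force: [-0.6, 3.3, 7.3]
gripper_width: 0.182
grasp_force: 20.7
```

```bash
python3 nudge.py '[[0,0,-0.02,0,0],[0,0,-0.03,0,0],[-0.02,0,0,0,0],[-0.02,0,0,0,0],[0,0,0,0,0],[0,0,0.03,0,0],[0,0,0.023,0,0],[0,0,0,0,0],[0,0,0,0,0]]'; python3 - <<'E'
from h import *
o=bot.get_obs();M=rot(o);print(np.degrees(np.arctan2(-M[1,0],-M[0,0])),M.T@(o['eef_pos']-np.array([.4321,.1928,0])))
cv2.imwrite('pics/s1.png',bot.read_camera('side'))
E
python3 snap.py w4
python3 - <<'E'
import cv2,numpy as np
f=lambda a:cv2.resize(a,(400,400),interpolation=cv2.INTER_CUBIC)
cv2.imwrite('pics/m3.png',np.hstack([f(cv2.imread('pics/s1.png')[220:320,290:390]),f(cv2.imread('pics/w4.png')[180:340,240:400])]))
E
```

```text
t: 6.1
eef_pos: [0.471, 0.1789, 0.0444]
tool_rot: [-0.001, 0.129, 0.992, -0.001]
contact_force: [0.7, 0.1, -1.0]
gripper_width: 0.188
grasp_force: 19.9
-14.769861548009137 [-0.04104802 -0.00354429 -0.04441111]
6.15
```

View pics/m3.png

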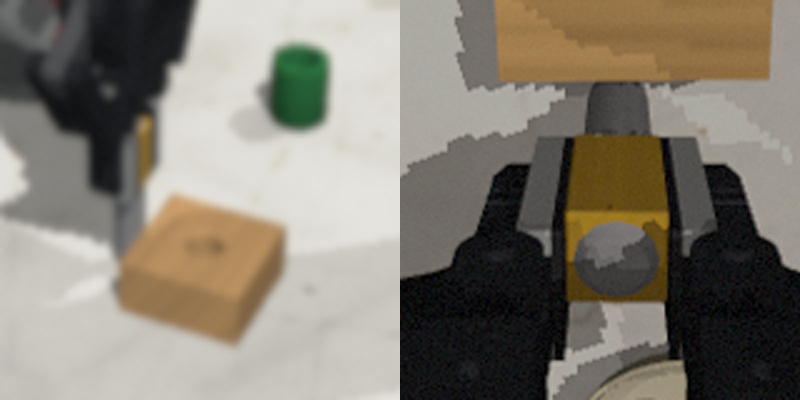

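The side crop shows the blank held upright just beyond the block's far face. In the wrist crop, w4 rows are 264 for the head's front top edge, 235 for its front bottom edge, 300 for its back top edge.

```bash
cat > tilt.py <<'E'
import sys
from h import *
from scipy.optimize import least_squares
def solve(rows,p0=(0,-.015,0)):
    i=bot.camera_info('wrist');H=i['hand_eye'];f=200/np.tan(np.radians(i['vertical_fov']/2))
    def row(x,z):
        q=H[:3,:3].T@(np.array([x,0,z])-H[:3,3]);return i['cy']-f*q[1]/-q[2]
    # p: head centre (x,z) in tool, tilt th (end towards -x). local: u across(+front=+x), w toward top
    def pts(p):
        x,z,t=p;w=np.array([np.sin(t),-np.cos(t)]);u=np.array([np.cos(t),np.sin(t)])
        return [np.array([x,z])+a*u+b*w for a,b in((.008,-.015),(.008,.015),(-.008,.015))]
    s=least_squares(lambda p:[row(*q)-r for q,r in zip(pts(p),rows)],p0,x_scale=(.01,.01,.1));x,z,t=s.x
    e=np.array([x,z])-.053*np.array([np.sin(t),-np.cos(t)])
    return s.x[0],s.x[1],np.degrees(t),'end',e,s.cost
if __name__=='__main__':print(solve([float(a) for a in sys.argv[1:4]]))
E
python3 tilt.py 234.8 264 300
```

```text
(np.float64(-0.00037358133723453506), np.float64(-0.010539855988552883), np.float64(1.155963307367638), 'end', array([-0.0014428 ,  0.04244936]), np.float64(0.0))
```

```bash
python3 - <<'E'
from h import *
a=np.load('w4.npy');o={'eef_pos':a[:3],'tool_rot':a[3:]};P=pose('wrist',o);M=rot(o)
pt=lambda x,z:proj(P,a[:3]+M@np.array([x,0,z]))
print('block edge',pt(.013,a[2]-.026),'top corners if z=-.0162:',[pt(x,z) for x,z in((.008,-.0012),(.008,-.0312),(-.008,-.0312))])
print('width row at top front: px for 16mm at z=-.0312 /-.0255', [320/np.tan(np.radians(31.18)) *0])
for z in(-.0312,-.0255):
    print(z,[np.round(proj(P,a[:3]+M@np.array([.008,y,z])),1) for y in(-.008,.008)])
# pixel along visible block edge -> plane z=.026
print(M.T@(onz(P,326,212,.026)-a[:3]))
# side: shank/blank line at px
D=pose('side')
for z in(.002,.008,.05,.08): print('side',z,proj(D,a[:3]*[1,1,0]+[0,0,z]))
E
```

```text
block edge (np.float64(328.8715137177524), np.float64(213.48658911437866)) top corners if z=-.0162: [(np.float64(329.1985370349477), np.float64(238.48217250772763)), (np.float64(329.9277271313888), np.float64(271.3611597483518)), (np.float64(329.7771774403665), np.float64(308.1969330630054))]
width row at top front: px for 16mm at z=-.0312 /-.0255 [np.float64(0.0)]
-0.0312 [array([308.6, 271.4]), array([351.3, 271.4])]
-0.0255 [array([309.3, 264. ]), array([350.2, 264. ])]
[ 0.01381327 -0.00148368  0.01900425]
side 0.002 (np.float64(319.77721051854263), np.float64(282.77572268900497))
side 0.008 (np.float64(319.7677374047742), np.float64(280.14030582149326))
side 0.05 (np.float64(319.6996042819789), np.float64(261.1856953902221))
side 0.08 (np.float64(319.64889772666027), np.float64(247.0791498079251))
```

```bash
python3 nudge.py '[[0.012,0,0,0,0],[0.005,0,0,0,0],[0.005,0,0,0,0],[0.005,0,0,0,0],[0.005,0,0,0,0],[0,0,0,0,0],[0,0,0,0,0]]'; python3 snap.py w5; python3 - <<'E'
from h import *
cv2.imwrite('pics/s2.png',bot.read_camera('side'))
f=lambda a:cv2.resize(a,(400,400),interpolation=cv2.INTER_CUBIC)
cv2.imwrite('pics/m4.png',np.hstack([f(cv2.imread('pics/s2.png')[220:320,290:390]),f(cv2.imread('pics/w5.png')[180:340,240:400])]))
E
```

```text
t: 6.9
eef_pos: [0.4409, 0.188, 0.0448]
tool_rot: [0.0, 0.128, 0.992, 0.0]
contact_force: [2.7, -0.0, 2.5]
gripper_width: 0.185
grasp_force: 20.1
6.9
```

View pics/m4.png

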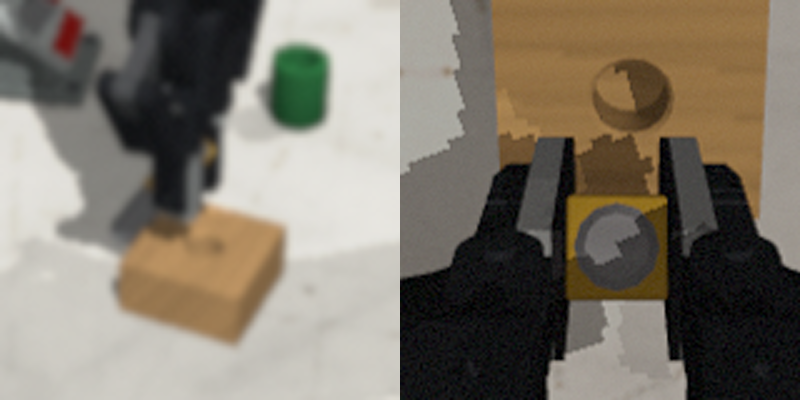

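The blank has pivoted: in the wrist crop only the head's top face shows, w5 rows 258 to 300, and the block's hole is clear at (492,275 of the crop's 800 px frame). The side crop shows the shank slanting away behind the block.

```bash
python3 - <<'E'
from h import *
i=bot.camera_info('wrist');H=i['hand_eye'];f=200/np.tan(np.radians(i['vertical_fov']/2))
def row(x,z):
    q=H[:3,:3].T@(np.array([x,0,z])-H[:3,3]);return i['cy']-f*q[1]/-q[2]
for c0 in((-.0004,-.0105),(0,-.0135)):
  for pz in(-.015,-.019,-.022):
    for t in np.radians((28,32,36,40)):
        w=np.array([np.sin(t),-np.cos(t)]);u=np.array([np.cos(t),np.sin(t)]);c=np.array([0,pz])+c0[0]*u-(c0[1]-pz)*w
        r=[row(*(c+a*u+.015*w)) for a in(.008,-.008)]
        K=-.0313+.0135 # corner in tool x now
        # perpendicular distance of block corner (x=K,z=.0448-.026) from axis
        k=np.array([K,.0188])-c;print(c0,pz,round(np.degrees(t)),np.round(r,1),'corner dist',round(float(k@u),4))
E
```

```text
(-0.0004, -0.0105) -0.015 28 [250.1 291.4] corner dist 0.0006
(-0.0004, -0.0105) -0.015 32 [248.3 289.5] corner dist 0.0032
(-0.0004, -0.0105) -0.015 36 [246.7 287.5] corner dist 0.0059
(-0.0004, -0.0105) -0.015 40 [245.2 285.4] corner dist 0.0085
(-0.0004, -0.0105) -0.019 28 [254.8 296.3] corner dist 0.0024
(-0.0004, -0.0105) -0.019 32 [253.8 295.2] corner dist 0.0053
(-0.0004, -0.0105) -0.019 36 [252.8 293.9] corner dist 0.0082
(-0.0004, -0.0105) -0.019 40 [252.  292.6] corner dist 0.0111
(-0.0004, -0.0105) -0.022 28 [258.4 299.9] corner dist 0.0038
(-0.0004, -0.0105) -0.022 32 [257.9 299.4] corner dist 0.0069
(-0.0004, -0.0105) -0.022 36 [257.4 298.7] corner dist 0.01
(-0.0004, -0.0105) -0.022 40 [257. 298.] corner dist 0.013
(0, -0.0135) -0.015 28 [248.8 291. ] corner dist 0.0002
(0, -0.0135) -0.015 32 [246.5 288.5] corner dist 0.0028
(0, -0.0135) -0.015 36 [244.3 285.9] corner dist 0.0055
(0, -0.0135) -0.015 40 [242.3 283.2] corner dist 0.0081
(0, -0.0135) -0.019 28 [253.6 296. ] corner dist 0.002
(0, -0.0135) -0.019 32 [252.  294.3] corner dist 0.0049
(0, -0.0135) -0.019 36 [250.5 292.4] corner dist 0.0078
(0, -0.0135) -0.019 40 [249.2 290.5] corner dist 0.0107
(0, -0.0135) -0.022 28 [257.3 299.7] corner dist 0.0034
(0, -0.0135) -0.022 32 [256.2 298.6] corner dist 0.0065
(0, -0.0135) -0.022 36 [255.2 297.3] corner dist 0.0096
(0, -0.0135) -0.022 40 [254.4 296. ] corner dist 0.0126
```

```bash
python3 nudge.py '[[0.002,0,0,0,0],[0,0,0,0,0],[0,0,-0.02,0,0],[0,0,-0.03,0,0],[0,0,-0.03,-0.08,0],[0,0,0,-0.08,0],[-0.0137,-0.0339,0,0,0],[-0.0137,-0.0339,0,0,0],[-0.0137,-0.0339,0,0,0],[-0.0137,-0.0339,0,0,0],[-0.0137,-0.0339,0,0,0],[-0.0137,-0.0339,0,0,0],[-0.0137,-0.0339,0,0,0],[0,0,0,0,0],[0,0,0,0,0]]'; python3 snap.py w6; python3 - <<'E'
from h import *
o=bot.get_obs();M=rot(o);print(np.degrees(np.arctan2(-M[1,0],-M[0,0])),o['eef_pos'],o['t'])
e=o['eef_pos']+M@np.array([-.036,0,.0314]);print('end est',e)
ims=[];
for n in('side','scene'):
    im=bot.read_camera(n);cv2.imwrite(f'pics/{n}6.png',im);u,v=map(int,proj(pose(n),e));x,y=u-40,v-50;print(n,u,v,x,y)
    ims.append(cv2.resize(im[y:y+80,x:x+80],(400,400),interpolation=cv2.INTER_CUBIC))
cv2.imwrite('pics/m5.png',np.hstack(ims))
E
```

```text
t: 8.5
eef_pos: [0.5093, -0.0579, 0.1233]
tool_rot: [-0.002, 0.05, 0.999, 0.0]
contact_force: [-0.1, -0.3, -0.5]
gripper_width: 0.185
grasp_force: 19.9
8.5
-5.591061020465808 [ 0.50947277 -0.05674059  0.12337979] 8.55
end est [ 0.54519203 -0.06022139  0.09185237]
side 308 178 268 128
scene 313 213 273 163
```

View pics/m5.png

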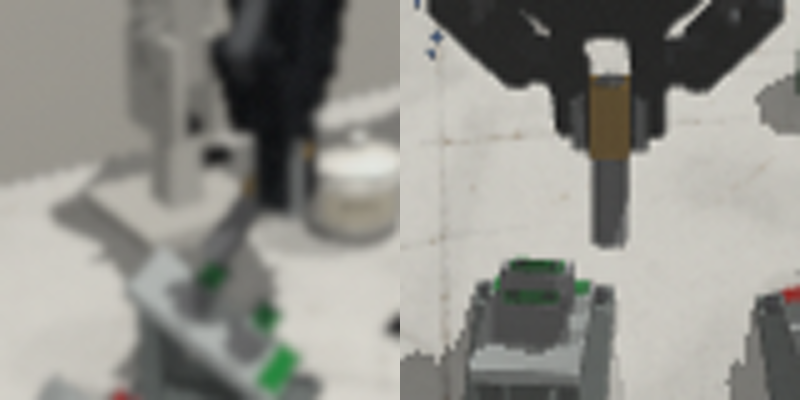

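Side crop: the shank slants from about (245,195) down-left to about (200,285), roughly parallel to the table's normal. Scene crop: head top at row 75, head/shank joint at row 158, shank end at row 244, column 610.

```bash
python3 - <<'E'
from h import *
a=np.load('w6.npy');o={'eef_pos':a[:3],'tool_rot':a[3:]};M=rot(o);S=pose('scene');D=pose('side');W=pose('wrist',o)
im=cv2.imread('pics/w6.png');h=cv2.cvtColor(im,cv2.COLOR_BGR2HSV)
col=h[230:330,316:338];m=((col[...,0]>12)&(col[...,0]<32)&(col[...,1]>90));print('brass rows',[ (r+230,int(s)) for r,s in enumerate(m.sum(1)) if s>3][::4])
sc=lambda p:((p[0]-273)*5+400,(p[1]-163)*5); sd=lambda p:((p[0]-268)*5,(p[1]-128)*5)
for L in(.0644,.060):
 for t in np.radians((28,32,36,40)):
    d=np.array([-np.sin(t),0,np.cos(t)]);u=np.array([np.cos(t),0,np.sin(t)]);pv=np.array([0,0,-.022]);E=pv+L*d
    w=lambda q:a[:3]+M@q
    print(L,round(np.degrees(t)),'scene top/joint/end',*[round(float(sc(proj(S,w(q)))[1])) for q in(E-.068*d-.008*u,E-.038*d-.008*u,E-.0*d)],
     'side joint,end',*[np.round(sd(proj(D,w(q)))) for q in(E-.038*d,E)],'corners lowfar,topnear',*[np.round(sd(proj(D,w(q)))) for q in(E-.038*d-.008*u,E-.068*d+.008*u)],'wrist',*[round(float(proj(W,w(q))[1]),1) for q in(E-.068*d+.008*u,E-.068*d-.008*u)])
E
```

```text
brass rows [(258, 22), (262, 13), (295, 17), (299, 22)]
0.0644 28 scene top/joint/end 100 169 244 side joint,end [255. 197.] [217. 262.] corners lowfar,topnear [239. 188.] [302. 154.] wrist 257.9 299.4
0.0644 32 scene top/joint/end 98 170 249 side joint,end [252. 195.] [209. 256.] corners lowfar,topnear [237. 184.] [302. 156.] wrist 257.3 298.8
0.0644 36 scene top/joint/end 97 170 254 side joint,end [248. 192.] [201. 250.] corners lowfar,topnear [234. 181.] [302. 157.] wrist 256.9 298.1
0.0644 40 scene top/joint/end 95 171 258 side joint,end [245. 190.] [193. 244.] corners lowfar,topnear [231. 177.] [301. 158.] wrist 256.5 297.3
0.06 28 scene top/joint/end 90 159 234 side joint,end [260. 190.] [221. 255.] corners lowfar,topnear [244. 180.] [307. 147.] wrist 257.8 300.7
0.06 32 scene top/joint/end 88 160 239 side joint,end [257. 188.] [214. 249.] corners lowfar,topnear [242. 177.] [307. 148.] wrist 256.4 299.2
0.06 36 scene top/joint/end 86 160 243 side joint,end [254. 186.] [206. 244.] corners lowfar,topnear [239. 174.] [308. 150.] wrist 255.1 297.7
0.06 40 scene top/joint/end 84 160 247 side joint,end [251. 183.] [199. 237.] corners lowfar,topnear [237. 171.] [308. 152.] wrist 254.0 296.0
```

```bash
python3 nudge.py '[[-0.005,0,0.018,0,0],[0,0,0.016,0,0],[0,0,0.005,0,0],[0,0,0.004,0,0],[0,0,0,0,0],[0,0,0,0,0],[0,0,0,0,0]]'; python3 snap.py w7; python3 - <<'E'
from h import *
for k in range(3):
    im=bot.read_camera(('scene','side','scene')[k]);o=bot.get_obs();print(o['eef_pos'],o['contact_force'])
    if k<2: cv2.imwrite(f'pics/{("scene","side")[k]}7.png',im)
f=lambda a:cv2.resize(a,(400,400),interpolation=cv2.INTER_CUBIC)
cv2.imwrite('pics/m6.png',np.hstack([f(cv2.imread('pics/side7.png')[150:230,270:350]),f(cv2.imread('pics/scene7.png')[190:270,270:350])]))
E
```

```text
t: 9.35
eef_pos: [0.5165, -0.058, 0.0819]
tool_rot: [0.0, 0.049, 0.999, 0.0]
contact_force: [1.4, -0.5, -1.0]
gripper_width: 0.184
grasp_force: 19.9
9.35
[ 0.51638882 -0.05809379  0.08175866] [-0.20042102 -0.22107791 -1.33495422]
[ 0.51631603 -0.05809083  0.08167303] [ 0.30391162 -0.13739364 -1.07801487]
[ 0.51625065 -0.05810457  0.08158679] [ 0.13655585 -0.34733429  0.03641175]
```

View pics/m6.png

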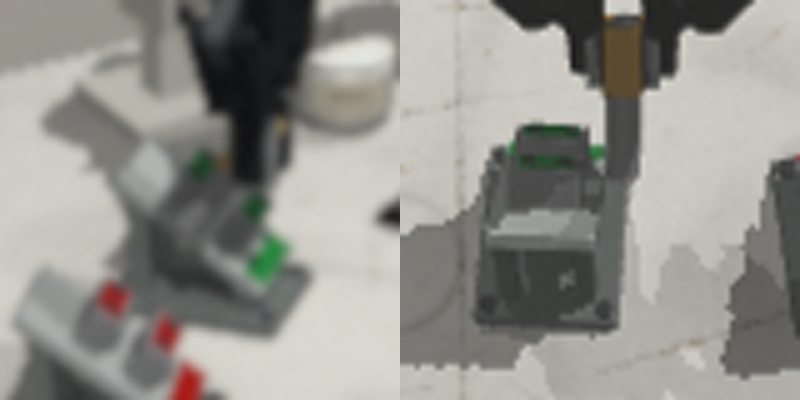

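Side crop: the shank leans in between the level of the two green marks at (200,165) and (257,208), with a brass corner at about (222,160). Scene crop: the shank end at (622,180) stands just left of the bars, and the head joint is at row 97.

```bash
python3 - <<'E'
from blobs import *
np.set_printoptions(precision=1,suppress=True)
S=pose('scene');D=pose('side')
s7=cv2.imread('pics/side7.png');c7=cv2.imread('pics/scene7.png')
for nm,im,x0,y0 in(('side',s7,270,150),('scene',c7,270,190)):
    cr=im[y0:y0+80,x0:x0+80]
    for c,a,r in blobs(mask(cr,(45,100,40),(85,255,255)),4):print(nm,'green',c+[x0,y0],a)
    for c,a,r in blobs(mask(cr,(10,100,50),(30,255,255)),3):print(nm,'brass',c+[x0,y0],a,np.array(r[0])+[x0,y0],np.array(r[1]))
near=np.array([.5253,-.0908,.049]);far=np.array([.5496,-.0929,.0686])
print('pred marks side',proj(D,near),proj(D,far),'scene',proj(S,near),proj(S,far))
a=np.load('w7.npy');M=rot({'tool_rot':a[3:]})
for x0 in(0,):
 for L in(.064,.060):
  for t in np.radians((28,34,40)):
    d=np.array([-np.sin(t),0,np.cos(t)]);u=np.array([np.cos(t),0,np.sin(t)]);E=np.array([x0,0,-.022])+L*d;w=lambda q:a[:3]+M@q
    y=np.array([0,.008,0])
    print(L,np.degrees(t),'side lowfar edge',*[np.array(proj(D,w(q))) for q in(E-.038*d-.008*u+y,E-.038*d-.008*u-y)],'topnear',np.array(proj(D,w(E-.068*d+.008*u+y))),'scene topfar,jointfar,end-u,end+u',*[np.array(proj(S,w(q))) for q in(E-.068*d-.008*u,E-.038*d-.008*u,E-.007*u,E+.007*u)])
E
```

```text
side green [310.1 182.6] 7
side green [320.5 191. ] 6
side green [323.1 201.5] 35
scene green [308.7 219.8] 6
scene green [298.2 221.8] 5
scene brass [314.  201.8] 93 [314.  201.5] [13.  6.]
pred marks side (np.float64(320.36586345370716), np.float64(190.77954080867158)) (np.float64(310.1398901477379), np.float64(181.81860127625998)) scene (np.float64(298.7457843961902), np.float64(216.91334864012646)) (np.float64(297.71400831013307), np.float64(222.20310392799666))
0.064 28.0 side lowfar edge [311.8 183.8] [314.1 180.7] topnear [324.2 177.6] scene topfar,jointfar,end-u,end+u [313.6 197.9] [313.6 211.1] [313.6 227. ] [313.9 223.5]
0.064 34.0 side lowfar edge [311.  182.8] [313.2 179.8] topnear [324.2 178. ] scene topfar,jointfar,end-u,end+u [313.6 197.4] [313.5 211.3] [313.4 228.3] [313.7 225.3]
0.064 40.0 side lowfar edge [310.3 181.7] [312.5 178.7] topnear [324.1 178.3] scene topfar,jointfar,end-u,end+u [313.6 196.9] [313.4 211.4] [313.3 229.3] [313.6 226.9]
0.06 28.0 side lowfar edge [312.6 182.4] [314.9 179.4] topnear [325.  176.2] scene topfar,jointfar,end-u,end+u [313.6 196.1] [313.6 209.3] [313.6 225.4] [313.9 221.8]
0.06 34.0 side lowfar edge [312.  181.6] [314.2 178.5] topnear [325.1 176.7] scene topfar,jointfar,end-u,end+u [313.6 195.5] [313.5 209.5] [313.4 226.5] [313.7 223.6]
0.06 40.0 side lowfar edge [311.4 180.6] [313.6 177.6] topnear [325.2 177.2] scene topfar,jointfar,end-u,end+u [313.6 195. ] [313.5 209.5] [313.3 227.4] [313.6 225.1]
```

```bash
python3 nudge.py '[[0.002,0,0.0025,0,0],[0,0,0.0025,0,0],[0,-0.004,0,0,0],[0,-0.004,0,0,0],[0,-0.002,0,0,0],[0,-0.002,0,0,0],[0,-0.002,0,0,0]]'
```

```text
t: 10.25
eef_pos: [0.5128, -0.0721, 0.0763]
tool_rot: [0.0, 0.049, 0.999, 0.0]
contact_force: [0.7, 0.8, -1.5]
gripper_width: 0.185
grasp_force: 19.9
```

```bash
python3 nudge.py '[[0,-0.003,0,0,0],[0,-0.003,0,0,0],[0,-0.003,0,0,0]]'; python3 nudge.py '[[0,-0.003,0,0,0],[0,-0.003,0,0,0],[0,-0.003,0,0,0]]'
```

```text
t: 10.55
eef_pos: [0.5122, -0.081, 0.0764]
tool_rot: [0.0, 0.049, 0.999, 0.0]
contact_force: [0.3, 0.3, -1.4]
gripper_width: 0.182
grasp_force: 19.9
t: 10.85
eef_pos: [0.5111, -0.09, 0.0764]
tool_rot: [0.0, 0.049, 0.999, 0.0]
contact_force: [1.6, 0.3, -0.8]
gripper_width: 0.185
grasp_force: 19.9
```

```bash
python3 nudge.py '[[0,-0.004,0,0,0],[0,-0.004,0,0,0],[0,-0.004,0,0,0],[0,-0.004,0,0,0],[0,-0.004,0,0,0],[0,-0.004,0,0,0],[0,-0.004,0,0,0],[0,-0.002,0,0,0],[0,0,0,0,0]]'
```

```text
t: 11.75
eef_pos: [0.5079, -0.12, 0.0763]
tool_rot: [-0.0, 0.049, 0.999, -0.0]
contact_force: [-0.5, -0.0, -1.3]
gripper_width: 0.182
grasp_force: 19.9
```

```bash
python3 nudge.py '[[0,0,-0.02,0,0],[0,0,-0.034,0,0],[0,0,0,-0.075,0],[0,0,0,-0.075,0],[-0.0044,0.037,0,0,0],[-0.0044,0.037,0,0,0],[-0.0044,0.037,0,0,0],[-0.0044,0.037,0,0,0],[-0.0044,0.037,0,0,0],[0,0,0,0,0],[0,0,0,0,0]]'; python3 - <<'E'
from h import *
o=bot.get_obs();M=rot(o);print(np.degrees(np.arctan2(-M[1,0],-M[0,0])),M.T@(np.array([.5203,.066,.0772])-o['eef_pos']))
E
python3 snap.py w8; python3 - <<'E'
from blobs import *
im=cv2.imread('pics/w8.png');h=cv2.cvtColor(im,cv2.COLOR_BGR2HSV)
col=h[230:330,316:338];m=((col[...,0]>12)&(col[...,0]<32)&(col[...,1]>90)).sum(1)>9;r=np.flatnonzero(m)+230;print('brass',r.min(),r.max())
im,P=load('w8')
for c,a,r in blobs(mask(im,(0,170,70),(5,255,255))|mask(im,(174,170,70),(180,255,255))):print(c.round(1),a)
E
```

```text
t: 12.85
eef_pos: [0.5202, 0.0673, 0.1302]
tool_rot: [-0.0, -0.027, 1.0, 0.0]
contact_force: [0.4, -0.7, -1.0]
gripper_width: 0.187
grasp_force: 20.0
3.144776391413642 [-5.65506982e-05 -1.34889358e-03  5.29928909e-02]
12.85
brass 258 299
[282.  201.5] 695
[277.3 222.7] 328
[267.1 260.7] 163
[323.8 331.2] 418
```

```bash
python3 nudge.py '[[0,-0.001,0.03,0,0],[0,0,0.018,0,0],[0,0,0.005,0,0],[0,0,0,0,0],[0,-0.005,0,0,0],[0,-0.004,0,0,0],[0,0,0,0,0]]';python3 nudge.py '[[0,-0.002,0,0,0],[0,-0.002,0,0,0]]'
```

```text
t: 13.6
eef_pos: [0.5215, 0.0552, 0.0781]
tool_rot: [0.001, -0.025, 1.0, -0.0]
contact_force: [0.3, 0.5, -0.7]
gripper_width: 0.185
grasp_force: 20.0
t: 13.8
eef_pos: [0.5213, 0.0523, 0.0776]
tool_rot: [0.0, -0.026, 1.0, 0.0]
contact_force: [-0.2, -0.2, -0.8]
gripper_width: 0.184
grasp_force: 20.0
```

```bash
python3 nudge.py '[[0,-0.001,0,0,0],[0,-0.001,0,0,0]]';python3 nudge.py '[[0,-0.001,0,0,0],[0,0,0,0,0]]';python3 nudge.py '[[0,-0.001,0,0,0],[0,0,0,0,0]]'
```

```text
t: 14.0
eef_pos: [0.5212, 0.0504, 0.0773]
tool_rot: [0.0, -0.026, 1.0, 0.0]
contact_force: [0.8, 1.9, -1.0]
gripper_width: 0.187
grasp_force: 20.0
t: 14.2
eef_pos: [0.5216, 0.0498, 0.0774]
tool_rot: [0.0, -0.026, 1.0, 0.0]
contact_force: [0.7, 0.9, 0.4]
gripper_width: 0.186
grasp_force: 20.1
t: 14.4
eef_pos: [0.5217, 0.0492, 0.0775]
tool_rot: [0.0, -0.027, 1.0, 0.0]
contact_force: [1.0, 3.9, 1.1]
gripper_width: 0.181
grasp_force: 20.2
```

```bash
python3 nudge.py '[[0,-0.001,0,0,0],[0,0,0,0,0],[0,0,0,0,0]]';python3 nudge.py '[[0,-0.0005,0,0,0],[0,0,0,0,0],[0,0,0,0,0],[0,0,0,0,0]]'
```

```text
t: 14.7
eef_pos: [0.5217, 0.0489, 0.0775]
tool_rot: [0.0, -0.027, 1.0, 0.001]
contact_force: [0.2, 5.9, 0.2]
gripper_width: 0.184
grasp_force: 20.4
t: 15.1
eef_pos: [0.5217, 0.0488, 0.0775]
tool_rot: [0.0, -0.027, 1.0, 0.001]
contact_force: [1.2, 7.5, 0.0]
gripper_width: 0.185
grasp_force: 20.5
```

```bash
python3 nudge.py '[[0,0.006,0,0,0],[0,0.008,0,0,0],[0,0,-0.03,0,0],[0,0,-0.03,0,0],[0,0,0,0.14,0],[0,0,0,0.14,0],[0,0,0,0.14,0],[0,0,0,0.14,0],[0,0,0,0.14,0],[0,0,0,0.14,0],[0,0,0,0.14,0]]'; python3 -c "
from h import *
print(bot.get_obs()['q'].round(2))"
```

```text
t: 16.2
eef_pos: [0.5201, 0.0605, 0.137]
tool_rot: [-0.0, 0.45, 0.893, -0.001]
contact_force: [0.5, -0.0, -2.0]
gripper_width: 0.183
grasp_force: 20.0
[-0.57  0.37  0.41  2.03 -0.2   0.79  0.6 ]
```

```bash
python3 nudge.py '[[0,0,0,0.1495,0],[0,0,0,0.1495,0],[0,0,0,0.1495,0],[0,0,0,0.1495,0],[0,0,0,0.1495,0],[0,0,0,0.1495,0],[0.0302,-0.0199,0,0,0],[0.0302,-0.0199,0,0,0],[0.0302,-0.0199,0,0,0],[0.0302,-0.0199,0,0,0],[0.0302,-0.0199,0.01,0,0],[0.0302,-0.0199,0.02,0,0],[0,0,0,0,0],[0,0,0,0,0]]'; cat > rel.py <<'E'
import sys
from h import *
o=bot.get_obs();M=rot(o);t=np.array([float(a) for a in sys.argv[1:4]]);print('x_t angle',np.degrees(np.arctan2(M[1,0],M[0,0])).round(2),'to go',(M.T@(t-o['eef_pos'])).round(4),o['t'])
E
python3 rel.py .4518 .2662 .042
```

```text
t: 17.6
eef_pos: [0.4497, 0.2664, 0.1067]
tool_rot: [0.0, 0.79, 0.613, -0.001]
contact_force: [-0.2, -0.1, -0.9]
gripper_width: 0.181
grasp_force: 20.0
x_t angle 75.56 to go [0.0005 0.0021 0.0647] 17.6
```

```bash
python3 nudge.py '[[0,0.002,0.03,0,0],[0,0,0.025,0,0],[0,0,0.01,0,0],[0,0,0,0,0],[-0.008,0,0,0,0],[-0.008,0,0,0,0],[-0.006,0,0,0,0],[-0.006,0,0,0,0]]'; python3 rel.py .4412 .2266 .042;  python3 nudge.py '[[-0.004,0,0,0,0],[-0.004,0,0,0,0],[-0.003,0,0,0,0],[0,0,0,0,0]]'; python3 rel.py .4412 .2266 .042
```

```text
t: 18.4
eef_pos: [0.4479, 0.2407, 0.0446]
tool_rot: [-0.0, 0.791, 0.612, 0.004]
contact_force: [1.6, 6.0, 2.5]
gripper_width: 0.18
grasp_force: 21.2
x_t angle 75.47 to go [-0.0154 -0.0029  0.0025] 18.4
t: 18.8
eef_pos: [0.4441, 0.2285, 0.0437]
tool_rot: [-0.0, 0.791, 0.612, 0.002]
contact_force: [2.6, 3.9, 0.7]
gripper_width: 0.183
grasp_force: 21.5
x_t angle 75.42 to go [-0.0026 -0.0024  0.0017] 18.8
```

```bash
python3 nudge.py '[[-0.003,0,0,0,0],[0,0,0,0,0],[0,0,0,0,0]]'; python3 rel.py .4412 .2266 .042; python3 nudge.py '[[0.004,0,0,0,0],[0,0,-0.025,0,0],[0,0,-0.03,0,0],[0,0,0,0,0],[0,0,0,0,0]]'; python3 snap.py w9; python3 - <<'E'
from blobs import *
for n in('w4','w9'):
    im=cv2.imread(f'pics/{n}.png');print(n,[(r,*im[r,318:334].mean(0).astype(int)) for r in range(226,306,2)] if 0 else '')
    h=cv2.cvtColor(im,cv2.COLOR_BGR2HSV);V=h[226:306,316:322].mean(1);V2=h[226:306,314:318].mean(1)
    print([f'{226+i}:{int(v[0])},{int(v[1])},{int(v[2])}' for i,v in enumerate(V2)][::2])
E
python3 rel.py .4321 .1928 .1
```

```text
t: 19.1
eef_pos: [0.4424, 0.2253, 0.0426]
tool_rot: [0.0, 0.791, 0.612, 0.001]
contact_force: [2.4, 3.7, 0.8]
gripper_width: 0.187
grasp_force: 21.6
x_t angle 75.44 to go [ 0.0009 -0.0015  0.0006] 19.1
t: 19.6
eef_pos: [0.4421, 0.2283, 0.0969]
tool_rot: [-0.0, 0.791, 0.612, -0.001]
contact_force: [-0.1, -0.8, -1.0]
gripper_width: 0.186
grasp_force: 21.4
19.6
w4 
['226:54,17,63', '228:10,18,56', '230:8,17,55', '232:43,8,52', '234:19,178,93', '236:20,192,95', '238:20,201,95', '240:20,207,95', '242:20,202,95', '244:20,201,96', '246:20,195,97', '248:19,198,97', '250:20,202,98', '252:20,205,95', '254:20,199,97', '256:20,204,97', '258:20,202,98', '260:20,205,96', '262:20,204,98', '264:20,198,123', '266:21,204,157', '268:21,201,154', '270:20,185,152', '272:48,95,130', '274:40,11,104', '276:7,9,107', '278:8,11,99', '280:129,11,96', '282:14,11,101', '284:53,16,60', '286:57,11,63', '288:22,15,63', '290:52,12,60', '292:86,8,56', '294:55,71,60', '296:19,169,78', '298:20,194,80', '300:17,91,90', '302:18,25,110', '304:17,33,106']
w9 
['226:86,30,87', '228:46,20,79', '230:49,17,79', '232:32,11,76', '234:116,7,71', '236:18,128,80', '238:21,208,93', '240:20,202,93', '242:20,204,94', '244:20,212,93', '246:20,207,94', '248:20,202,93', '250:20,204,93', '252:19,193,95', '254:20,203,95', '256:20,200,96', '258:21,214,95', '260:20,198,96', '262:20,190,98', '264:20,196,100', '266:21,196,149', '268:21,197,147', '270:20,196,147', '272:17,115,135', '274:85,22,116', '276:53,11,117', '278:12,10,114', '280:5,10,109', '282:90,14,104', '284:91,12,97', '286:80,12,62', '288:11,12,64', '290:37,7,65', '292:47,15,65', '294:26,13,57', '296:17,98,70', '298:18,179,84', '300:20,199,86', '302:16,27,145', '304:17,18,179']
x_t angle 75.45 to go [-0.0367 -0.0005 -0.0036] 19.65
```

```bash
python3 tilt.py 233.3 264 300.3;python3 tilt.py 235.8 265.2 301.2; python3 rel.py .4317 .1921 .0448
```

```text
(np.float64(-0.00019290573486121238), np.float64(-0.012663352279976057), np.float64(0.13719790340748192), 'end', array([-0.00031982,  0.0403365 ]), np.float64(0.0))
(np.float64(-0.0021097299922311053), np.float64(-0.010710530291496795), np.float64(1.1596792477941196), 'end', array([-0.00318239,  0.04227861]), np.float64(4.0389678347315804e-28))
x_t angle 75.45 to go [-0.0373 -0.0006  0.0516] 19.65
```

```bash
python3 nudge.py '[[0,0,-0.02,0.0667,0],[0,0,0,0.0667,0],[-0.0366,0.0214,0,0,0],[-0.0366,0.0214,0,0,0],[-0.0366,0.0214,0,0,0],[-0.0366,0.0214,0,0,0],[-0.0366,0.0214,0,0,0],[-0.0355,0.0048,0,0,0],[-0.0355,0.0048,0,0,0],[-0.0355,0.0048,0,0,0],[-0.0355,0.0048,0,0,0],[-0.0355,0.0048,0,0,0],[-0.0355,0.0048,0,0,0],[0,0,0,0,0],[0,0,0,0,0]]' 100; python3 rel.py .4181 -.1897 .06
```

```text
t: 21.15
eef_pos: [0.4176, -0.1895, 0.1162]
tool_rot: [-0.001, 0.831, 0.557, -0.001]
contact_force: [0.4, 0.0, -0.8]
gripper_width: 0.169
grasp_force: 97.7
x_t angle 67.65 to go [0.     0.0007 0.0562] 21.15
```

```bash
python3 nudge.py '[[0,0,0.03,0,0],[0,0,0.024,0,0],[0,0,0,0,0],[0,0,0,0,0]]'; python3 snap.py w10; python3 - <<'E'
from blobs import *
np.set_printoptions(precision=1,suppress=True)
a=np.load('w10.npy');M=rot({'tool_rot':a[3:]});print(a[:3].round(4))
ims=[]
for n in('scene','side'):
    im=bot.read_camera(n);cv2.imwrite(f'pics/{n}10.png',im);P=pose(n);w=lambda x,z:np.array(proj(P,a[:3]+M@np.array([x,0,z])))
    print(n,'pred head top,joint,end',w(0,-.028),w(0,.002),w(0,.04),'seat',np.array(proj(P,[.4385,-.198,.006])))
    u,v=w(0,.03).astype(int);x,y=u-30,v-40;print('crop',x,y)
    for c,A,r in blobs(mask(im[y:y+60,x:x+60],(10,100,50),(30,255,255)),4):print('brass',c+[x,y],A,np.array(r[0])+[x,y],np.array(r[1]))
    ims.append(cv2.resize(im[y:y+60,x:x+60],(300,300),interpolation=cv2.INTER_CUBIC))
ims=np.vstack(ims);wr=cv2.imread('pics/w10.png')[130:310,240:390]
cv2.imwrite('pics/m7.png',np.hstack([ims,cv2.resize(wr,(500,600),interpolation=cv2.INTER_CUBIC)]))
E
```

```text
t: 21.55
eef_pos: [0.4187, -0.1882, 0.063]
tool_rot: [-0.001, 0.83, 0.558, -0.001]
contact_force: [-0.1, 0.1, -0.1]
gripper_width: 0.17
grasp_force: 97.8
21.55
[ 0.4 -0.2  0.1]
scene pred head top,joint,end [249.8 166.4] [251.6 174.7] [253.8 184.8] seat [250.2 196.7]
crop 223 142
brass [254.9 168.8] 26 [254.5 169. ] [10.  3.]
side pred head top,joint,end [371.9 161. ] [371.3 172.4] [370.6 186.3] seat [362.7 190. ]
crop 340 142
brass [384.7 145.1] 30 [385.  145.5] [7. 4.]
brass [396.9 151.8] 59 [396. 152.] [12.  6.]
brass [394.4 159.7] 38 [394.3 159.4] [11.6  3.1]
brass [369.5 166.3] 57 [369.5 166. ] [12.  5.]
```

View pics/m7.png

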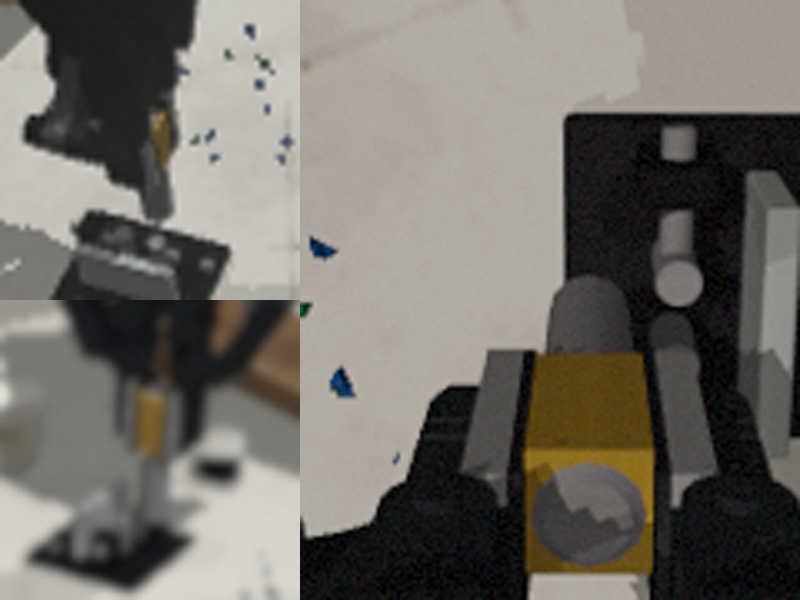

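Scene crop: blank upright behind the mouth, end at (160,215). Side crop: shank vertical over the plate. Wrist crop: the clip is square to the tool, left nose top at (680,283), other nose at (672,335), head front face rows 352 to 448 and shank centre column 588.

```bash
python3 tilt.py 235.6 264.6 301.6; python3 - <<'E'
from blobs import *
np.set_printoptions(precision=1,suppress=True)
im,P=load('w10');a=np.load('w10.npy');M=rot({'tool_rot':a[3:]})
for yaw in(-22.35,):
    c=np.array([np.cos(np.radians(yaw)),np.sin(np.radians(yaw)),0]);y=np.array([-c[1],c[0],0]);s=np.array([.4385,-.198,0])
    m=lambda p:(np.array(proj(P,p))-[240,130])*3.3333+[300,0]
    for nm,x,yy,z in(('Lnose',-.0065,.0078,.026),('Rnose',-.0065,-.0078,.026),('plate corner mouth-left',-.027,.033,.006),('back top left near',.0071,.023,.032),('back bottom?',.0071,-.023,.032)):print(nm,m(s+x*c+yy*y+[0,0,z]))
    q=M.T@(np.r_[s[:2],.006]-a[:3]);print('seat in tool',q.round(4))
for x in(0,-.002):print('shank at tool x',x,[ (np.array(proj(P,a[:3]+M@np.array([x+.007,yy,.03])))-[240,130])*3.3333+[300,0] for yy in(-.007,.007)])
E
```

```text
(np.float64(-0.0008360144507790962), np.float64(-0.013007211380330171), np.float64(1.8924883717454128), 'end', array([-0.00258629,  0.03996388]), np.float64(6.889267435701657e-24))
Lnose [676.7 273.3]
Rnose [674.3 357. ]
plate corner mouth-left [560.1 106.3]
back top left near [765.4 197.9]
back bottom? [752.4 451.8]
seat in tool [-0.   0.   0.1]
shank at tool x 0 [array([543.5, 282.8]), array([628. , 282.8])]
shank at tool x -0.002 [array([543.7, 294.1]), array([627.9, 294.2])]
```

```bash
python3 - <<'E'
from h import *
np.set_printoptions(precision=1,suppress=True)
P=pose('scene');c=np.array([np.cos(np.radians(-22.35)),np.sin(np.radians(-22.35)),0]);y=np.array([-c[1],c[0],0]);s=np.array([.4385,-.198,0])
for nm,x,yy,z in(('L',-.0065,.0078,.026),('R',-.0065,-.0078,.026),('plate far-left corner',.035,.033,.006),('mouth-left',-.027,.033,.006),('mouth-right',-.027,-.033,.006)):print(nm,(np.array(proj(P,s+x*c+yy*y+[0,0,z]))-[223,142])*5)
E
```

```text
L [152.5 241.3]
R [120.  232.2]
plate far-left corner [173.9 356.4]
mouth-left [227.4 245.3]
mouth-right [ 93.1 207.8]
```

```bash
python3 nudge.py '[[-0.002,0,0.007,0,0],[0,0,0.005,0,0],[0,0,0,0,0]]'; python3 nudge.py '[[0,0,0.001,0,0],[0,0,0.001,0,0],[0,0,0,0,0]]';python3 nudge.py '[[0,0,0.001,0,0],[0,0,0,0,0]]';python3 nudge.py '[[0,0,0.001,0,0],[0,0,0,0,0]]'
```

```text
t: 22.0
eef_pos: [0.4179, -0.1907, 0.0508]
tool_rot: [-0.0, 0.83, 0.558, -0.0]
contact_force: [-0.3, -0.4, -1.3]
gripper_width: 0.17
grasp_force: 97.8
t: 22.3
eef_pos: [0.4184, -0.1909, 0.0493]
tool_rot: [-0.0, 0.83, 0.558, -0.0]
contact_force: [-0.0, 0.6, -1.4]
gripper_width: 0.167
grasp_force: 97.8
t: 22.5
eef_pos: [0.4184, -0.1909, 0.0482]
tool_rot: [-0.0, 0.83, 0.558, 0.0]
contact_force: [-0.3, 0.2, -1.3]
gripper_width: 0.168
grasp_force: 97.8
t: 22.7
eef_pos: [0.4184, -0.1909, 0.0472]
tool_rot: [-0.0, 0.83, 0.558, -0.0]
contact_force: [-0.1, 0.7, -0.1]
gripper_width: 0.173
grasp_force: 97.8
```

```bash
python3 nudge.py '[[0,0,0.001,0,0],[0,0,0,0,0]]'; python3 nudge.py '[[0,0,0.001,0,0],[0,0,0,0,0]]';python3 nudge.py '[[0,0,0.001,0,0],[0,0,0,0,0]]'
```

```text
t: 22.9
eef_pos: [0.4183, -0.1909, 0.0462]
tool_rot: [-0.0, 0.83, 0.558, -0.0]
contact_force: [-0.3, 0.6, -1.1]
gripper_width: 0.17
grasp_force: 97.8
t: 23.1
eef_pos: [0.4183, -0.1909, 0.0452]
tool_rot: [-0.0, 0.83, 0.558, -0.0]
contact_force: [0.5, 0.9, -0.9]
gripper_width: 0.173
grasp_force: 97.8
t: 23.3
eef_pos: [0.4183, -0.1909, 0.0442]
tool_rot: [-0.0, 0.83, 0.558, -0.0]
contact_force: [-0.2, -0.4, -1.0]
gripper_width: 0.168
grasp_force: 97.8
```

```bash
python3 nudge.py '[[0,0,0.001,0,0],[0,0,0,0,0]]'; python3 nudge.py '[[0,0,0.001,0,0],[0,0,0,0,0]]';python3 nudge.py '[[0,0,0.001,0,0],[0,0,0,0,0]]'
```

```text
t: 23.5
eef_pos: [0.4183, -0.1909, 0.0432]
tool_rot: [-0.0, 0.83, 0.558, -0.0]
contact_force: [-0.4, 0.4, -0.1]
gripper_width: 0.169
grasp_force: 97.8
t: 23.7
eef_pos: [0.4183, -0.1909, 0.0422]
tool_rot: [-0.0, 0.83, 0.558, -0.0]
contact_force: [-0.1, 1.0, 0.0]
gripper_width: 0.168
grasp_force: 97.8
t: 23.9
eef_pos: [0.4184, -0.191, 0.0418]
tool_rot: [-0.0, 0.83, 0.558, 0.0]
contact_force: [-2.5, 2.1, 9.0]
gripper_width: 0.172
grasp_force: 99.5
```

```bash
python3 nudge.py '[[0,0,-0.0015,0,0],[0,0.003,0,0,0],[0,0.003,0,0,0],[0,0.003,0,0,0],[0,0,0,0,0]]'; python3 nudge.py '[[0,0.002,0,0,0],[0,0.002,0,0,0]]'; python3 nudge.py '[[0,0.002,0,0,0],[0,0.002,0,0,0]]'; python3 rel.py .4385 -.198 .006
```

```text
t: 24.4
eef_pos: [0.4263, -0.1943, 0.0424]
tool_rot: [-0.0, 0.83, 0.558, -0.001]
contact_force: [-1.6, -0.5, -0.8]
gripper_width: 0.171
grasp_force: 97.8
t: 24.6
eef_pos: [0.4289, -0.1953, 0.0423]
tool_rot: [-0.001, 0.83, 0.558, -0.001]
contact_force: [-4.7, 1.0, -2.2]
gripper_width: 0.17
grasp_force: 97.8
t: 24.8
eef_pos: [0.435, -0.1977, 0.0429]
tool_rot: [0.001, 0.83, 0.558, 0.0]
contact_force: [0.8, -0.0, -2.3]
gripper_width: 0.17
grasp_force: 97.8
x_t angle 67.8 to go [0.0011 0.0033 0.0369] 24.8
```

```bash
python3 nudge.py '[[0,0.0015,0,0,0],[0,0.001,0,0,0]]'; python3 nudge.py '[[0,0.001,0,0,0],[0,0,0,0,0]]';  python3 nudge.py '[[0,0.001,0,0,0],[0,0,0,0,0]]'; python3 rel.py .4385 -.198 .006
```

```text
t: 25.0
eef_pos: [0.438, -0.199, 0.0433]
tool_rot: [0.001, 0.83, 0.558, 0.001]
contact_force: [-1.1, -0.4, 0.5]
gripper_width: 0.167
grasp_force: 97.9
t: 25.2
eef_pos: [0.438, -0.199, 0.0431]
tool_rot: [0.001, 0.83, 0.558, 0.0]
contact_force: [-0.8, -0.7, 2.3]
gripper_width: 0.17
grasp_force: 98.1
t: 25.4
eef_pos: [0.4381, -0.199, 0.0428]
tool_rot: [-0.0, 0.83, 0.558, -0.0]
contact_force: [-2.2, -0.5, 3.2]
gripper_width: 0.17
grasp_force: 98.2
x_t angle 67.8 to go [ 0.001  -0.      0.0368] 25.4
```

```bash
python3 nudge.py '[[0,-0.001,0.0006,0,0],[0,0,0,0,0]]' 20; python3 nudge.py '[[0,0,0,0,0.3],[0,0,0,0,0.3],[0,0,0,0,0.5],[0,0,0,0,0.5],[0,0,-0.01,0,0.5],[0,0,-0.03,0,0.5],[0,0,-0.04,0,0.5],[0,0,-0.04,0,0.5],[0,0,0,0,0.5],[0,0,0,0,0.5]]'; python3 snap.py w11; python3 - <<'E'
from blobs import *
np.set_printoptions(precision=4,suppress=True)
im,P=load('w11');u,v=map(int,proj(P,[.4385,-.198,.074]));print('pred top',u,v,load and np.load('w11.npy')[:3])
x,y=u-40,v-40
for c,A,r in blobs(mask(im[y:y+80,x:x+80],(14,120,50),(30,255,255)),10):print('brass',c+[x,y],A,np.array(r[0])+[x,y],np.array(r[1]),r[2])
h=cv2.cvtColor(im[y:y+80,x:x+80],cv2.COLOR_BGR2HSV)
for c,A,r in blobs(h[...,1]<45,60):
    if A<900:print('grey',c+[x,y],A,np.array(r[1]),onz(P,*(c+[x,y]),.074))
for n in('scene','side'):
    g=bot.read_camera(n);cv2.imwrite(f'pics/{n}11.png',g);Q=pose(n);t,j,s=[np.array(proj(Q,[.4385,-.198,z])) for z in(.074,.044,.006)];print(n,'pred top/joint/seat',t,j,s)
    x,y=int(t[0])-15,int(t[1])-12
    for c,A,r in blobs(mask(g[y:y+40,x:x+30],(10,100,50),(30,255,255)),4):print('  brass',c+[x,y],A,np.array(r[1]),'mid pred',(t+j)/2)
E
```

```text
t: 25.6
eef_pos: [0.438, -0.1989, 0.0423]
tool_rot: [0.001, 0.83, 0.558, 0.0]
contact_force: [0.9, -1.5, -1.2]
gripper_width: 0.168
grasp_force: 98.1
t: 26.6
eef_pos: [0.4379, -0.1985, 0.1633]
tool_rot: [0.001, 0.83, 0.558, 0.001]
contact_force: [1.0, -0.6, -0.3]
gripper_width: 0.498
grasp_force: 0.0
26.6
pred top 326 195 [ 0.4379 -0.1985  0.1633]
brass [325.3916 189.4439] 383 [325.5 191.5] [29. 21.] 90.0
grey [326.     196.1827] 208 [15. 16.] [ 0.4382 -0.1985  0.074 ]
scene pred top/joint/seat [246.0966 178.8702] [247.9794 186.9699] [250.241  196.6985]
  brass [247.6486 183.7838] 74 [11.8367  8.7131] mid pred [247.038 182.92 ]
side pred top/joint/seat [363.8736 165.2047] [363.3664 176.3096] [362.7416 189.9899]
  brass [374.5385 154.7308] 26 [5. 7.] mid pred [363.62   170.7572]
  brass [363.6761 172.169 ] 71 [10.  7.] mid pred [363.62   170.7572]
```

The three views put the head's top at (0.438, -0.1985, 0.074), straight over the seat and at the right height, so the blank is home and upright.

```bash
python3 -c "
from station import bot
print(bot.hand_in())"
```

```text
the job is handed in; nothing more can be done
None
```

I handed the job in at 26.7 s of the 61 s allowed, but the station printed no verdict, so the result is unconfirmed: the blank passed the GO gap with 2 N or less on the wrist, stopped in the NO-GO mouth at about 6–7 N, and snapped home in the clip, where the cameras put it upright and let go; I saw no contact with the tube, jar or dish, but did not measure them again at the end.

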